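Make up a tasting board with two small cheeses and a knife

TASK

Make up the wooden tasting board (the one with two recesses and two steel clips) on the cheese counter: set the small round cheese and the square cheese each fully down into the recess of its own outline, lowering them in rather than dropping them, and press the cheese knife's handle down into the pair of spring clips until it snaps home. Leave the larger round cheese, the wedge, the jar, the mill and the bowl where they are.

Things in the scene. Friction and masses are not known exactly. Their poses are not given: they have to be found in the camera images.
- round_center (a point): Centre (half-way up) of the small round cheese, a solid disc 66 mm across and 45 mm tall with a brown rind and a paler top, edges rounded by 4 mm, standing flat on the counter (centre 22.5 mm above it). z is its axis, up. About 0.16 kg.
- square_center (a point): Centre (half-way up) of the square cheese, 58 x 58 mm and 45 mm tall, with the same rind, paler top and rounded edges, standing flat on the counter. x and y are square to its side faces, z up. About 0.16 kg.
- knife_center (a point): Centre of the cheese knife's wooden handle, 9 mm above the counter as it lies flat. x runs along the knife towards the blade, z up. Handle 120 mm long, 18 mm thick: the middle 50 mm is square in section (18 x 18 mm, the place to grip), the two ends are round. A flat steel blade 28 mm wide reaches to 122 mm from the centre. About 0.09 kg.
- board: The brown wooden tasting board, fixed to the counter, 210 mm (its x) by 260 mm (its y), 26 mm thick; the origin is the centre of its underside, on the counter. The two recesses lie side by side on its near half (-x), the spring clips on its far half (+x).
- round_recess (a point): Centre of the floor of the round recess, which is 70 mm across and 12 mm deep, with a flat floor 14 mm above the counter and upright walls. The rim is the board's top, 26 mm above the counter. Axes as the board's.
- square_recess (a point): Centre of the floor of the square recess, 62 x 62 mm, 12 mm deep, floor 14 mm above the counter, sides along the board's x and y. It lies 120 mm from the round one, to the board's -y.
- clip_seat (a point): Centre of the handle's place when snapped home in the two clips: 43 mm above the counter, 17 mm above the board's top. Axes as the board's; the handle lies along y, blade to either side, round ends in the clips, square middle between them (10 mm to spare each way). It meets the jaws about 15 mm above its seat and snaps past when pressed straight down with 8 to 15 N.
- clip_left (a point): One of the two like spring clips (the other is clip_right), 42 mm to the board's +y of clip_seat: the point on its saddle's top, 8 mm above the board, 9 mm below clip_seat. 14 mm wide along y. On either side (x) of the saddle a sprung steel jaw stands 37 mm above the board: its mouth flares to 25 mm at the top and narrows to 14 mm at the lips, which each yield sideways up to 6 mm.
- clip_right (a point): The other spring clip, alike, 42 mm to -y of clip_seat; the board is bare between the two.
- big_cheese: Bystander: a larger, lower round cheese, 90 mm across, 32 mm tall, same rind; it belongs in neither recess. Origin at the centre of its underside.
- wedge: Bystander: a pale triangular wedge of cheese, 95 mm long, 70 mm wide at its broad end, 40 mm tall. Origin at the middle of its length on its underside.
- jar: Bystander: a jar, 64 mm across, 85 mm tall. Origin at the centre of its underside.
- mill: Bystander: a wooden pepper mill, 58 mm across, 167 mm tall. Origin at the centre of its underside.
- bowl: Bystander: a white bowl, 110 mm across, 45 mm tall. Origin at the centre of its underside.
Not all that is in view belongs to the job. Of the things shaped like the part that bears knife_center, the wooden one is meant.

How it is judged (in metres and radians):
At the end, for the whole second after the job is handed in: Each cheese is on its recess floor (height within 4 mm, 6 mm sideways, tilt under 0.06 rad); the knife handle is home in both clips (within 4 mm across, 12 mm along, 4 mm above or 5 mm below the seat, 0.08 rad in line); cheeses and knife are at rest (z of round_center in the frame of round_recess below 0.0265 m and horizontal distance between round_center and round_recess below 0.006 m and angle between each of round_center, square_center's own z axis and vertical below 0.06 rad and z of square_center in the frame of square_recess below 0.0265 m and horizontal distance between square_center and square_recess below 0.006 m and z of knife_center in the frame of clip_seat between -0.005 and 0.004 m and x of knife_center in the frame of clip_seat between -0.004 and 0.004 m and y of knife_center in the frame of clip_seat between -0.012 and 0.012 m and angle between the x axis of knife_center and the y axis of clip_seat, either way round below 0.08 rad and linear speed of each of round_cheese, square_cheese, knife below 0.02 m/s); the robot touches nothing.
It fails at once if the larger round cheese, the wedge, the jar, the mill or the bowl is pushed more than 30 mm from its place (distance of any of big_cheese, wedge, jar, mill, bowl from where it was at the start of the episode above 0.03 m).
It fails at once if the round cheese is let go while more than 15 mm above its seat in the recess (dropped in) (horizontal distance between round_center and round_recess below 0.05 m and z of round_center in the frame of round_recess above 0.0375 m and contact force between round_cheese and the fingers below 0.02 N).
It fails at once if the square cheese is let go while more than 15 mm above its seat in the recess (dropped in) (horizontal distance between square_center and square_recess below 0.05 m and z of square_center in the frame of square_recess above 0.0375 m and contact force between square_cheese and the fingers below 0.02 N).
It also fails if it takes over 72 s, if anything falls off the work surface, if the arm or the gripper's body presses on something with over 40 N, if the wrist force passes 120 N, or if a joint passes its speed limit or range.

ROBOT

A 7-joint arm with a two-finger parallel gripper is mounted at the origin on the work surface. World frame = base frame: x ahead of the robot, y to its left, z up, the work surface at z = 0. Lengths are in mm, angles in rad, forces in N, time in s.
With the tool pointing down it reaches from about 425 to 975 mm from the base axis. Payload 16.7 kg.
Tool frame: the origin (TCP) lies at the very end of the fingers, on their centre line; the grasp point (between the pads) lies 19 mm behind it; z points along the fingers, y is the line along which they close (so a half turn about z gives the same grasp; the last joint's range is limited). The gripper opens to 85 mm and grips with 20 to 120 N. Pads are 22 mm wide; open, the fingers measure 114 mm over their backs; the gripper's body (76 mm by 85 mm) begins 54 mm behind the grasp point. The pads swing forward as they close: fully open they stand 13 mm farther back than shut.
Start: joints at [0.992, 0.426, 0.074, 1.606, -0.034, 1.111, -0.067], TCP at [281.23, -613.583, 208.302] pointing down, gripper open.
Joint ranges: [-2.85, 2.85], [-0.5, 2.14], [-1.23, 1.37], [0.21, 2.46], [-1.02, 4.16], [0.16, 2.05], [-2.73, 2.73]. Speed limits (rad/s): [1.89, 1.89, 2.39, 2.39, 3.01, 3.01, 3.01].

INTERFACE

Orientations are given as a rotation vector (axis times angle).
In Python, from workcell import telemetry, viewer, sign_off gives the robot as it stands.
- The arm moves only by the shell command python3 -m handwheel 'ROWS' [FORCE]. ROWS is JSON, one flat list of numbers, 7 for each row, row after row: the shift along the tool's x, y, z scaled (see below), then the turn, a rotation vector about the tool's x, y, z scaled (see below), then the closure, from -1 (fully open) to 1 (shut). In form: [tx, ty, tz, rx, ry, rz, grip, tx, ty, tz, rx, ry, rz, grip, ...]. A call has exactly 8 rows; each row shifts and turns the commanded pose from where the row before left it, along the tool's axes as they then stand; what a row does not reach is not made up. The controller multiplies each number of a shift by 0.15 m and each number of a turn by 30 degrees. A row lasts 1/8 s, in which the tool goes at most 62.5 mm and 10.7 degrees, less where a joint would pass 70% of its speed; a pose out of reach is approached as far as the arm can. A call with a number of a shift or a turn outside -1 to 1 is refused whole. A call with a gripper value outside its range is refused whole. The fingers move at their own pace and stop on an object; FORCE is the grip in N (left out, the last holds). Time passes only in rows, so rows that do not move let the fingers close, or fill a call up. It gives the time, the measured TCP pose, the force, the opening and the grip force at its end, in the units of the state.
- telemetry.read_state(): the state, without advancing time (a new reading comes with each control period).
- viewer.camera(name): name is "scene" or "top" or "wrist"; returns a dict with "frame" (420x560x3 uint8, red, green, blue), "range_z" (420x560 float32, mm along the optical axis (not along the pixel's ray), 0 where there is no reading), "K" (3x3 intrinsics, pixels), "extrinsics" (4x4, takes a point from camera to world coordinates); the wrist camera has in their place "tool_from_camera" (4x4, takes a point from camera to tool coordinates, whose origin is the TCP and whose axes are the flange's). Camera axes: x right, y down, z forward; pixel columns grow to the right and rows downward; lengths in mm; the calibration is good to about 2 mm. A picture is of the moment at which its call begins: read the wrist's pose just before it.
- sign_off(): hands the job in; it is judged then, once.
The state is a dict: "time_s": time; "qpos": joint angles; "dq": joint speeds; "joint_efforts": joint torques, N m; "position": TCP position; "orientation": TCP orientation; "wrist_force": force on the tool from outside, world axes, zero at the start; "wrist_torque": the same for the moment, N m; "gripper_width": finger opening in mm; "gripper_force": force on a finger pad.
Only numpy, scipy, OpenCV 4.12 (cv2) and the standard library are available. Lean on these libraries where they do the work, as an engineer would, in place of code of your own. Each camera call takes 0.05 s, during which the arm holds its last target. There are 200 camera calls.

## Working session

There is one attempt and no reset: what is moved stays moved. The work goes in short steps, Python scripts to look and compute and a shell command to move; the robot and the scene stay as the last step left them, time stands still between calls to the robot, and variables do not carry over. Pictures are saved under pics/ and viewed, at most 10 in all, crops included, and the job is handed in when it is done.

```bash
ls; mkdir -p pics; python3 - <<'E'
from workcell import telemetry, viewer
import cv2, numpy as np
print(telemetry.read_state())
for n in ("top","scene"):
    c=viewer.camera(n); cv2.imwrite(f"pics/{n}0.png",c["frame"][:,:,::-1]); np.savez(f"{n}0.npz",**c)
    print(n,c["K"],c["extrinsics"])
E
```

```text
pics
{'time_s': 0.0, 'qpos': array([ 0.99149191,  0.42673896,  0.07384121,  1.60661683, -0.03408409,
        1.11081223, -0.06708286]), 'dq': array([ 0.00084139, -0.000224  ,  0.00108917,  0.00176084, -0.00033639,
        0.00213279, -0.00075998]), 'joint_efforts': array([-1.01964728e-03, -9.49820852e+01,  3.76092196e+00, -4.63515794e+01,
        1.93755794e-02,  1.01541178e-02, -5.82052166e-05]), 'position': array([ 281.05275055, -613.21266279,  207.6013648 ]), 'orientation': array([-3.06809724e+00, -6.69683753e-01,  6.05137595e-04]), 'wrist_force': array([ 0.07065185,  0.49444018, -0.17402964]), 'wrist_torque': array([-0.06007877, -0.01759428,  0.04825648]), 'gripper_force': 0.0, 'gripper_width': 85.57581815816162}
top [[420.86867896   0.         281.17526093]
 [  0.         420.86867896 205.91575149]
 [  0.           0.           1.        ]] [[ 2.67549235e-02 -9.96515334e-01  7.90023047e-02  4.63707327e+02]
 [-9.99626166e-01 -2.71159512e-02 -3.50039899e-03  4.72915990e+01]
 [ 5.63042390e-03 -7.88791181e-02 -9.96868288e-01  1.15601397e+03]
 [ 0.00000000e+00  0.00000000e+00  0.00000000e+00  1.00000000e+00]]
scene [[449.20223605   0.         279.42221821]
 [  0.         449.20223605 208.21121012]
 [  0.           0.           1.        ]] [[ 9.74743891e-02  6.13751568e-01 -7.83458841e-01  1.52992773e+03]
 [ 9.95144858e-01 -4.93340413e-02  8.51637486e-02 -7.94100965e+01]
 [ 1.36181935e-02 -7.87956322e-01 -6.15580523e-01  8.01144264e+02]
 [ 0.00000000e+00  0.00000000e+00  0.00000000e+00  1.00000000e+00]]
```

View pics/top0.png

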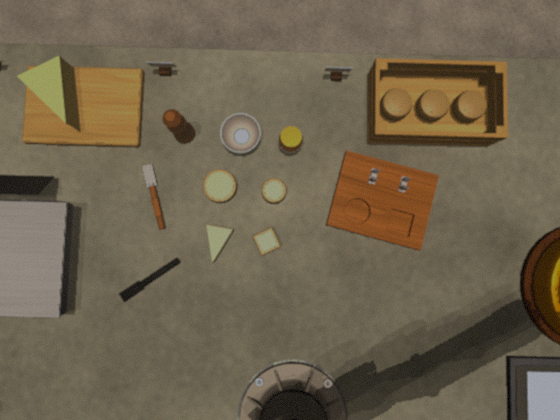

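View pics/scene0.png

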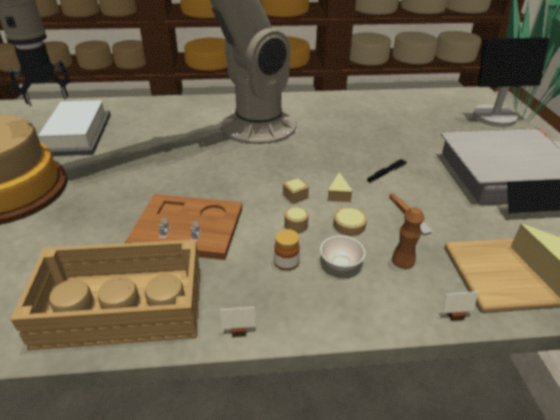

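The top view shows the small round cheese at (273,190), the square at (267,241), the wooden knife at (154,197) with its blade toward (150,175), and the board at (383,200). On the board the clips are at (374,176) and (404,184), and the recesses at (357,210) and (402,222). The black knife at (150,280) is a decoy.

```bash
cat > h.py <<'E'
import numpy as np, cv2
from scipy.spatial.transform import Rotation as R
from workcell import telemetry, viewer
def wrist():
    s=telemetry.read_state(); c=dict(viewer.camera("wrist"))
    T=np.eye(4); T[:3,:3]=R.from_rotvec(s["orientation"]).as_matrix(); T[:3,3]=s["position"]
    c["extrinsics"]=T@c["tool_from_camera"]; return c
def ray(c,uv,z):
    "pixels (N,2) -> world points on plane z"
    uv=np.atleast_2d(np.asarray(uv,float)); d=np.c_[uv,np.ones(len(uv))]@np.linalg.inv(c["K"]).T@c["extrinsics"][:3,:3].T
    o=c["extrinsics"][:3,3]; return o+d*((z-o[2])/d[:,2])[:,None]
def cloud(c):
    D=c["range_z"]; v,u=np.indices(D.shape)
    P=np.stack([u,v,np.ones_like(u)],-1)@np.linalg.inv(c["K"]).T*D[...,None]
    return P@c["extrinsics"][:3,:3].T+c["extrinsics"][:3,3]
def proj(c,p):
    p=np.atleast_2d(p); T=np.linalg.inv(c["extrinsics"]); q=p@T[:3,:3].T+T[:3,3]; q=q@c["K"].T; return q[:,:2]/q[:,2:]
def blob(mask,near):
    "largest contour of mask closest to the pixel"
    n,l,st,ce=cv2.connectedComponentsWithStats(mask.astype(np.uint8))
    ok=[i for i in range(1,n) if st[i,4]>25]; i=min(ok,key=lambda i:np.linalg.norm(ce[i]-near)); return l==i
E
python3 - <<'E'
from h import *
c=dict(np.load("top0.npz")); P=cloud(c)
print("table z",np.median(P[200:330,300:320,2]))
for n,uv,lo,hi,z in (("round",(273,190),36,56,45),("square",(267,241),36,56,45),("big",(219,186),20,45,32),("wedge",(216,242),30,55,40),("jar",(290,138),40,100,85),("mill",(175,120),60,190,120),("bowl",(240,134),15,60,45),("board",(383,200),18,36,26)):
    m=blob((P[...,2]>lo)&(P[...,2]<hi),uv); v,u=np.nonzero(m); w=P[m]
    r=cv2.minAreaRect(ray(c,np.c_[u,v],z)[:,:2].astype(np.float32))
    print(n,m.sum(),np.round(np.median(w,0),1),np.round(r[0],1),np.round(r[1],1),round(r[2],1))
hsv=cv2.cvtColor(c["frame"],cv2.COLOR_RGB2HSV)
m=np.zeros(hsv.shape[:2],bool); m[180:232,140:168]=1
m&=(hsv[...,1]>130)&(hsv[...,2]>60); v,u=np.nonzero(blob(m,(156,207)))
r=cv2.minAreaRect(ray(c,np.c_[u,v],14)[:,:2].astype(np.float32)); print("knife",r, ray(c,[(150,170)],3))
print("clips",ray(c,[(374,176),(404,184)],63), "rec",ray(c,[(357,210),(402,222)],14))
for y in range(165,200,4): print(np.round(P[y,360:416:4,2]).astype(int))
E
```

```text
table z 0.7237909465928851
round 471 [594.4  64.   45.9] [595.   63.6] [61.5 63.8] 1.6
square 483 [460.1  80.   45.9] [459.6  79.5] [57.6 57.6] 28.0
big 873 [604.6 210.2  32.9] [604.8 210.5] [86.6 88.7] 1.6
wedge 512 [465.4 212.2  40.5] [446.5 212.1] [68.1 96.2] 81.3
jar 495 [725.1  23.3  84.6] [724.1  24.1] [65.7 59.5] 1.6
mill 471 [744.2 308.7 149.8] [749.6 314. ] [74.2 47.8] 46.5
bowl 800 [760.6 164.6  31.1] [746.5 159.1] [106.5 107.3] 1.6
board 6352 [ 590.6 -230.7   26.6] [ 579.5 -230.8] [261.1 210.6] 76.3
knife ((541.1425170898438, 382.1937255859375), (118.23827362060547, 18.8261661529541), 15.701839447021484) [[644.7028559  408.08308539   3.        ]]
clips [[ 635.64550962 -197.85401555   63.        ]
 [ 616.66872772 -276.73098067   63.        ]] rec [[ 548.67722681 -163.38979197   14.        ]
 [ 519.3051412  -286.19908031   14.        ]]
[24 30 24 30 28 28 26 27 25 25 28 26 -1  1]
[24 25 27 27 62 63 26 30 29 25 26 25 28 27]
[25 27 26 34 35 27 32 27 26 25 23 29 27 30]
[28 27 24 58 52 26 21 25 27 27 30 49 62 28]
[28 28 30 28 30 27 25 27 28 28 26 31 25 27]
[30 24 30 27 28 27 23 25 27 28 28 58 28 28]
[30 27 27 25 29 24 26 29 28 27 25 27 27 29]
[24 30 27 26 30 25 26 26 30 28 26 27 25 29]
[23 26 26 28 24 25 28 26 26 30 27 27 28 27]
```

```bash
cat >> h.py <<'E'
def plan(p,yaw,n=8,g=-1,start=None):
    "print n rows from the present pose (or start=(pos,yaw)) to TCP p, tool y at yaw deg, pointing down"
    def Rd(a): a=np.radians(a); y=np.array([np.cos(a),np.sin(a),0]); z=np.array([0,0,-1.]); return R.from_matrix(np.c_[np.cross(y,z),y,z])
    s=telemetry.read_state(); P=s["position"]; Q=R.from_rotvec(s["orientation"])
    if start: P=np.array(start[0],float); Q=Rd(start[1])
    dr=(Q.inv()*Rd(yaw)).as_rotvec(); d=(np.array(p)-P)/n; print("from",P.round(1),"yaw",np.degrees(np.arctan2(*Q.as_matrix()[[1,0],1])).round(1),"step",np.linalg.norm(d).round(1),"turn",np.degrees(np.linalg.norm(dr)/n).round(2))
    for i in range(n):
        t=(Q*R.from_rotvec(dr*i/n)).inv().apply(d)/150
        print(",".join("%.3f"%x for x in np.r_[t,np.degrees(dr)/n/30])+",%g"%g)
E
python3 -c "
from h import *
plan((555,-232,300),-13.7)"
```

```text
from [ 281.1 -613.2  207.7] yaw -65.4 step 59.8 turn 6.46
0.340,-0.194,-0.077,-0.000,-0.000,-0.215,-1
0.360,-0.154,-0.077,-0.000,-0.000,-0.215,-1
0.375,-0.113,-0.077,-0.000,-0.000,-0.215,-1
0.385,-0.070,-0.077,-0.000,-0.000,-0.215,-1
0.390,-0.026,-0.077,-0.000,-0.000,-0.215,-1
0.391,0.018,-0.077,-0.000,-0.000,-0.215,-1
0.386,0.062,-0.077,-0.000,-0.000,-0.215,-1
0.377,0.105,-0.077,-0.000,-0.000,-0.215,-1
```

```bash
python3 -m handwheel '[0.34,-0.194,-0.077,0,0,-0.215,-1, 0.36,-0.154,-0.077,0,0,-0.215,-1, 0.375,-0.113,-0.077,0,0,-0.215,-1, 0.385,-0.07,-0.077,0,0,-0.215,-1, 0.39,-0.026,-0.077,0,0,-0.215,-1, 0.391,0.018,-0.077,0,0,-0.215,-1, 0.386,0.062,-0.077,0,0,-0.215,-1, 0.377,0.105,-0.077,0,0,-0.215,-1]' 60
python3 - <<'E'
from h import *
for i in range(3): c=wrist()   # 0.1 s to settle
np.savez("w1.npz",**c); cv2.imwrite("pics/w1.png",c["frame"][:,:,::-1])
s=telemetry.read_state(); print(s["position"],s["dq"].round(3)); print(c["tool_from_camera"].round(2),c["K"][0])
E
```

```text
time_s: 1.1
position: [556.3, -230.8, 301.0]
orientation: [-2.468, -1.943, 0.0]
wrist_force: [0.9, -0.2, 0.5]
gripper_width: 85.1
gripper_force: 0.0
[ 557.35763939 -229.06945157  300.90360006] [ 0.043 -0.003  0.062  0.024  0.01  -0.003 -0.003]
[[   0.     -0.96   -0.27   68.58]
 [   1.      0.     -0.      0.72]
 [   0.     -0.27    0.96 -166.18]
 [   0.      0.      0.      1.  ]] [304.21488708   0.         284.66196652]
```

View pics/w1.png

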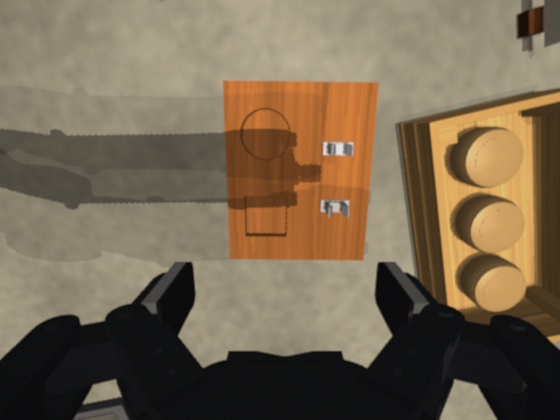

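The wrist view shows the board with the round recess at (265,133), the square at (266,215), and clips at (338,149) and (335,208). The fingers are at the left and right of the image.

```bash
python3 - <<'E'
from h import *
c=dict(np.load("w1.npz")); P=cloud(c); Z=cv2.medianBlur(P[...,2].astype(np.float32),5)
B=np.zeros(Z.shape,bool); B[70:268,215:385]=1
bm=B&(Z>15); v,u=np.nonzero(blob(cv2.morphologyEx((B&(abs(Z-26)<9)).astype(np.uint8),cv2.MORPH_CLOSE,np.ones((9,9))),(300,170)))
print("top z",np.median(Z[B&(abs(Z-26)<6)]))
r=cv2.minAreaRect(ray(c,np.c_[u,v],26)[:,:2].astype(np.float32)); print("board",r)
a=np.radians(r[2] if r[1][0]>r[1][1] else r[2]-90); ey=np.array([np.cos(a),np.sin(a)])
if ey[1]<0: ey=-ey
ex=np.array([ey[1],-ey[0]]); print("ey deg",np.degrees(np.arctan2(*ey[::-1])))
hsv=cv2.cvtColor(c["frame"],cv2.COLOR_RGB2HSV); g=c["frame"].max(2)
for n,uv in (("round",(265,133)),("square",(266,215))):
    m=np.zeros(Z.shape,bool); m[uv[1]-32:uv[1]+32,uv[0]-32:uv[0]+32]=1
    m=blob(m&(Z<20.5),uv); v,u=np.nonzero(m); w=ray(c,np.c_[u,v],26)[:,:2]
    b=np.c_[w@ex,w@ey]; mid=(b.max(0)+b.min(0))/2; print(n,m.sum(),np.ptp(b,axis=0).round(1),"rect mid",(mid[0]*ex+mid[1]*ey).round(1),"mean",w.mean(0).round(1),"floor",np.median(P[m][:,2]).round(1))
    (cc,rr)=cv2.minEnclosingCircle(w.astype(np.float32)); print(cc,rr)
for uv in ((338,149),(335,208)):
    m=np.zeros(Z.shape,bool); m[uv[1]-16:uv[1]+16,uv[0]-24:uv[0]+24]=1
    m&=(hsv[...,1]<70)&(g>60); w=P[m]; w=w[w[:,2]>45]; b=np.c_[w[:,:2]@ex,w[:,:2]@ey]; mid=(b.max(0)+b.min(0))/2
    print("clip",len(w),np.ptp(b,axis=0).round(1),(mid[0]*ex+mid[1]*ey).round(1),w[:,2].max())
E
```

```text
top z 26.687952
board ((579.2814331054688, -231.02706909179688), (260.5080871582031, 210.32752990722656), 76.31452178955078)
ey deg 76.31452178955078
round 1937 [67.7 66.8] rect mid [ 547. -161.] mean [ 547.3 -160.7] floor 14.7
(547.122802734375, -161.22967529296875) 34.427494049072266
square 1536 [61.2 59.9] rect mid [ 519.  -276.9] mean [ 518.9 -276.6] floor 14.8
(518.5950317382812, -276.7378845214844) 40.25650405883789
clip 141 [89.2 33.2] [ 614.6 -186.1] 468.04673293203905
clip 136 [ 89.9 116.4] [ 605.1 -226.6] 468.04673293203905
```

```bash
python3 - <<'E'
from h import *
a=np.radians(76.3); ey=np.array([np.cos(a),np.sin(a)]); ex=np.array([ey[1],-ey[0]]); o=np.array([579.4,-230.9])
for f,uvs in (("w1.npz",((338,149),(335,208))),("top0.npz",((374,176),(404,184)))):
    c=dict(np.load(f)); P=cloud(c); 
    for uv in uvs:
        k=22 if f[0]=="w" else 12
        w=P[uv[1]-k:uv[1]+k,uv[0]-k:uv[0]+k].reshape(-1,3); w=w[(w[:,2]>40)&(w[:,2]<75)]; b=np.c_[(w[:,:2]-o)@ex,(w[:,:2]-o)@ey]
        t=w[:,2]>54; print(f,len(w),"x",np.percentile(b[t,0],[0,10,50,90,100]).round(1),"y",np.percentile(b[:,1],[0,50,100]).round(1),w[:,2].max().round(1))
plan((516,-82,250),7,5,start=((557.4,-229,301),-13.7))
E
```

```text
w1.npz 158 x [40.2 41.6 63.7 67.5 69. ] y [34.6 42.3 49.1] 64.7
w1.npz 148 x [40.5 41.7 63.7 67.7 69.1] y [-48.8 -40.8 -33.9] 64.6
top0.npz 44 x [40.4 41.6 64.4 67.1 69. ] y [34.7 43.5 49. ] 69.7
top0.npz 46 x [40.2 41.7 63.4 68.1 69.3] y [-49.7 -41.2 -34.4] 65.1
from [ 557.4 -229.   301. ] yaw -13.7 step 32.2 turn 4.14
0.177,-0.100,0.068,0.000,0.000,-0.138,-1
0.184,-0.087,0.068,0.000,0.000,-0.138,-1
0.190,-0.073,0.068,0.000,0.000,-0.138,-1
0.195,-0.060,0.068,0.000,0.000,-0.138,-1
0.199,-0.045,0.068,0.000,0.000,-0.138,-1
```

```bash
python3 -c "
from h import *
plan((459.6,79.5,110),28)"
```

```text
from [ 557.4 -229.1  300.9] yaw -13.4 step 47.0 turn 5.18
0.231,-0.139,0.159,0.000,-0.000,-0.173,-1
0.243,-0.118,0.159,0.000,-0.000,-0.173,-1
0.252,-0.095,0.159,0.000,-0.000,-0.173,-1
0.260,-0.072,0.159,0.000,-0.000,-0.173,-1
0.265,-0.048,0.159,0.000,-0.000,-0.173,-1
0.269,-0.024,0.159,0.000,-0.000,-0.173,-1
0.270,0.000,0.159,0.000,-0.000,-0.173,-1
0.269,0.025,0.159,0.000,-0.000,-0.173,-1
```

```bash
python3 -m handwheel '[0.231,-0.139,0.159,0,0,-0.173,-1, 0.243,-0.118,0.159,0,0,-0.173,-1, 0.252,-0.095,0.159,0,0,-0.173,-1, 0.26,-0.072,0.159,0,0,-0.173,-1, 0.265,-0.048,0.159,0,0,-0.173,-1, 0.269,-0.024,0.159,0,0,-0.173,-1, 0.27,0,0.159,0,0,-0.173,-1, 0.269,0.025,0.159,0,0,-0.173,-1]' 60
python3 - <<'E'
from h import *
for i in range(3): c=wrist()
np.savez("w2.npz",**c); cv2.imwrite("pics/w2.png",c["frame"][:,:,::-1])
P=cloud(c); print(proj(c,(459.6,79.5,45)),c["frame"].shape)
plan((459.6,79.5,10),28)
E
```

```text
time_s: 2.25
position: [458.8, 76.6, 109.1]
orientation: [1.623, 2.69, -0.001]
wrist_force: [1.3, 0.3, 0.4]
gripper_width: 85.3
gripper_force: 0.0
[[287.90272616 218.81276715]] (420, 560, 3)
from [458.   77.2 108.9] yaw 27.9 step 12.4 turn 0.03
0.001,0.002,0.082,-0.001,-0.000,-0.001,-1
0.001,0.002,0.082,-0.001,-0.000,-0.001,-1
0.001,0.002,0.082,-0.001,-0.000,-0.001,-1
0.001,0.002,0.082,-0.001,-0.000,-0.001,-1
0.001,0.002,0.082,-0.001,-0.000,-0.001,-1
0.001,0.002,0.082,-0.001,-0.000,-0.001,-1
0.001,0.002,0.082,-0.001,-0.000,-0.001,-1
0.001,0.002,0.082,-0.001,-0.000,-0.001,-1
```

View pics/w2.png

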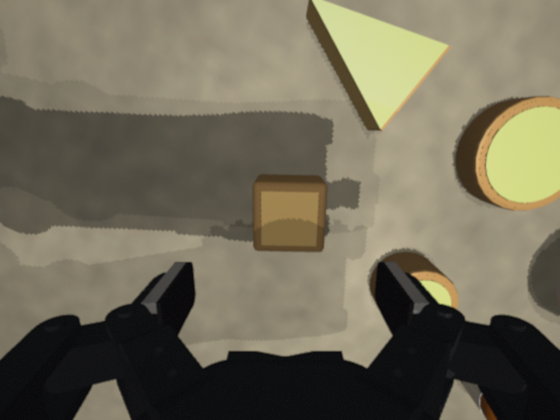

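The square cheese's top spans about (256–326, 182–250). The gripper is nearly aligned with it.

```bash
python3 - <<'E'
from h import *
c=dict(np.load("w2.npz")); P=cloud(c)
for n,uv in (("sq",(290,215)),):
    v,u=np.nonzero(blob((P[...,2]>37)&(P[...,2]<54),uv)); q=ray(c,np.c_[u,v],43)[:,:2]
    print(np.median(P[v,u,2]),cv2.minAreaRect(q.astype(np.float32)))
h=cv2.cvtColor(c["frame"],cv2.COLOR_RGB2HSV); print(h[213,270:290:5],h[213,254:258])
plan((459.6,79.5,11),28,4)
E
```

```text
45.899560786204006 ((459.9104919433594, 80.99883270263672), (57.20743942260742, 58.50938034057617), 26.486623764038086)
[[ 20 125 159]
 [ 20 126 158]
 [ 20 125 159]
 [ 19 124 158]] [[ 17 134  97]
 [ 17 136 105]
 [ 17 133 111]
 [ 17 135 115]]
from [458.   77.2 108.9] yaw 27.9 step 24.5 turn 0.05
0.002,0.004,0.163,-0.001,-0.000,-0.001,-1
0.002,0.004,0.163,-0.001,-0.000,-0.001,-1
0.002,0.004,0.163,-0.001,-0.000,-0.001,-1
0.002,0.004,0.163,-0.001,-0.000,-0.001,-1
```

```bash
python3 -m handwheel '[0.003,0.005,0.163,0,0,0,-1, 0.003,0.005,0.163,0,0,0,-1, 0.003,0.005,0.163,0,0,0,-1, 0.003,0.005,0.163,0,0,0,-1, 0,0,0,0,0,0,-1, 0,0,0,0,0,0,1, 0,0,0,0,0,0,1, 0,0,0,0,0,0,1]' 60
```

```text
time_s: 3.4
position: [461.9, 79.2, 13.6]
orientation: [1.624, 2.687, 0.0]
wrist_force: [-5.1, -2.7, 17.3]
gripper_width: 54.7
gripper_force: 59.7
```

```bash
python3 -c "
from h import *
plan((518.8,-277.3,91),-13.7,8,1,start=((459.8,80.2,91),28))"
```

```text
from [459.8  80.2  91. ] yaw 28.0 step 45.3 turn 5.21
-0.286,-0.096,0.000,0.000,0.000,0.174,1
-0.294,-0.070,0.000,0.000,0.000,0.174,1
-0.299,-0.043,0.000,0.000,0.000,0.174,1
-0.302,-0.016,0.000,0.000,0.000,0.174,1
-0.302,0.012,0.000,0.000,0.000,0.174,1
-0.299,0.039,0.000,0.000,0.000,0.174,1
-0.295,0.066,0.000,0.000,0.000,0.174,1
-0.287,0.093,0.000,0.000,0.000,0.174,1
```

```bash
python3 -m handwheel '[0,0,-0.267,0,0,0,1, 0,0,-0.267,0,0,0,1, -0.286,-0.096,0,0,0,0.174,1, -0.294,-0.07,0,0,0,0.174,1, -0.299,-0.043,0,0,0,0.174,1, -0.302,-0.016,0,0,0,0.174,1, -0.302,0.012,0,0,0,0.174,1, -0.299,0.039,0,0,0,0.174,1]'
python3 -m handwheel '[-0.295,0.066,0,0,0,0.174,1, -0.287,0.093,0,0,0,0.174,1, 0,0,0,0,0,0,1, 0,0,0,0,0,0,1, 0,0,0,0,0,0,1, 0,0,0,0,0,0,1, 0,0,0,0,0,0,1, 0,0,0,0,0,0,1]'
python3 - <<'E'
from h import *
c=wrist(); np.savez("w3.npz",**c); cv2.imwrite("pics/w3.png",c["frame"][:,:,::-1])
plan((518.8,-277.3,40),-13.7,3,1)
E
```

```text
time_s: 4.4
position: [504.5, -190.5, 93.2]
orientation: [2.293, 2.146, 0.001]
wrist_force: [0.7, 0.3, -1.9]
gripper_width: 54.4
gripper_force: 63.4
time_s: 5.4
position: [518.6, -278.0, 92.3]
orientation: [-2.476, -1.934, -0.0]
wrist_force: [0.8, 0.3, -2.3]
gripper_width: 54.6
gripper_force: 63.4
from [ 518.6 -278.1   92.2] yaw -14.0 step 17.4 turn 0.1
0.002,-0.000,0.116,-0.000,-0.000,-0.003,1
0.002,-0.000,0.116,-0.000,-0.000,-0.003,1
0.002,-0.000,0.116,-0.000,-0.000,-0.003,1
```

View pics/w3.png

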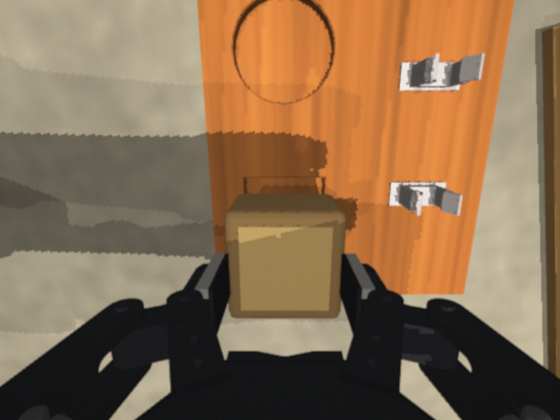

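The cheese is held squarely, its top face around (237–335, 226–310). The recess rim shows behind it at (244–326, 178).

```bash
python3 - <<'E'
from h import *
c=dict(np.load("w3.npz")); P=cloud(c)
a=np.radians(76.3); ey=np.array([np.cos(a),np.sin(a)]); ex=np.array([ey[1],-ey[0]]); o=np.array([518.8,-277.3])
w=P[230:306,242:330].reshape(-1,3); print("z top",np.median(w[:,2]))
A=np.c_[(w[:,:2]-o)@ex,(w[:,:2]-o)@ey,np.ones(len(w))]; print("slope",np.linalg.lstsq(A,w[:,2],rcond=None)[0])
zt=np.median(w[:,2])
hsv=cv2.cvtColor(c["frame"],cv2.COLOR_RGB2HSV)
sub=(P[...,2]>zt-3)&(P[...,2]<zt+4); m=np.zeros_like(sub); m[190:330,222:350]=1; m&=sub&(hsv[...,1]>60)
b=blob(m,(285,265)); v,u=np.nonzero(b); q=ray(c,np.c_[u,v],zt)[:,:2]-o
for ax in (ex,ey): print(np.percentile(q@ax,[0.5,2,50,98,99.5]).round(1))
# rim: pixel positions of far rim line and sides -> board-frame coords
print("rim", [( (ray(c,[p],26)[0,:2]-o)@ex, (ray(c,[p],26)[0,:2]-o)@ey) for p in ((244,183),(326,183),(285,178))])
E
```

```text
z top 124.70728063881371
slope [-7.57247889e-03  2.92647269e-01  1.24515795e+02]
[-26.7 -25.8   0.5  27.1  28. ]
[-25.  -23.9   4.8  29.6  30.4]
rim [(np.float64(-30.62624939415828), np.float64(26.617354275018155)), (np.float64(32.698157968544), np.float64(26.316304730127342)), (np.float64(1.055712589166446), np.float64(30.352019716675958))]
```

```bash
python3 - <<'E'
from h import *
def fit(f,v0,v1,u0,u1,lo,hi):
    c=dict(np.load(f)); P=cloud(c); w=P[v0:v1,u0:u1].reshape(-1,3); w=w[(w[:,2]>lo)&(w[:,2]<hi)]
    a=np.radians(76.3); ey=np.array([np.cos(a),np.sin(a)]); ex=np.array([ey[1],-ey[0]])
    k=w[:,:2]-w[:,:2].mean(0); print(f,np.linalg.lstsq(np.c_[k@ex,k@ey,np.ones(len(k))],w[:,2],rcond=None)[0])
    return P
fit("w2.npz",190,245,262,320,35,55)
fit("w3.npz",120,160,345,385,10,40)
P=fit("w3.npz",230,306,242,330,80,160)
print(P[200:320:8,285,2].round(1)); print(P[260,225:350:8,2].round(1))
E
```

```text
w2.npz [-2.73349389e-03 -5.27205560e-03  4.62174710e+01]
w3.npz [-4.44819210e-03 -2.26678457e-03  2.65983368e+01]
w3.npz [-9.29545593e-03  1.43241742e-04  1.24698677e+02]
[100.  116.1 123.  123.7 125.4 124.5 124.1 125.2 124.7 123.9 124.2 125.
 124.8 124.2 124.3]
[130.4 125.  123.7 125.1 258.4 124.1 124.9 125.1 125.4 124.4 124.1 124.4
 125.  125.3 124.1 131.8]
```

```bash
python3 -m handwheel '[-0.01,0.001,0.1,0,0,-0.005,1, -0.009,0,0.1,0,0,-0.004,1, 0,0,0.1,0,0,0,1, 0,0,0,0,0,0,1, 0,0,0,0,0,0,1, 0,0,0,0,0,0,1, 0,0,0,0,0,0,1, 0,0,0,0,0,0,1]'
python3 - <<'E'
from h import *
c=wrist(); np.savez("w4.npz",**c); cv2.imwrite("pics/w4.png",c["frame"][:,:,::-1]); P=cloud(c); print(P[260:300:10,270:300:10,2].round(1))
a=np.radians(76.3); ey=np.array([np.cos(a),np.sin(a)]); ex=np.array([ey[1],-ey[0]]); o=np.array([518.8,-277.3])
zt=np.median(P[260:300,265:305,2]); m=np.zeros(P.shape[:2],bool); m[190:330,222:350]=1; m&=abs(P[...,2]-zt)<3.5
v,u=np.nonzero(blob(m,(285,265))); q=ray(c,np.c_[u,v],zt)[:,:2]-o
for ax in (ex,ey): print(np.percentile(q@ax,[0.5,2,50,98,99.5]).round(1))
E
```

```text
time_s: 6.45
position: [518.2, -281.1, 47.5]
orientation: [2.471, 1.939, 0.0]
wrist_force: [0.1, -0.1, -1.6]
gripper_width: 54.3
gripper_force: 63.7
[[79.8 79.6 80.5]
 [79.7 79.5 79. ]
 [79.9 80.5 80.2]
 [81.2 80.8 79.9]]
[-26.7 -25.8   0.7  27.6  28.6]
[-28.1 -26.9   2.2  26.7  27.6]
```

View pics/w4.png

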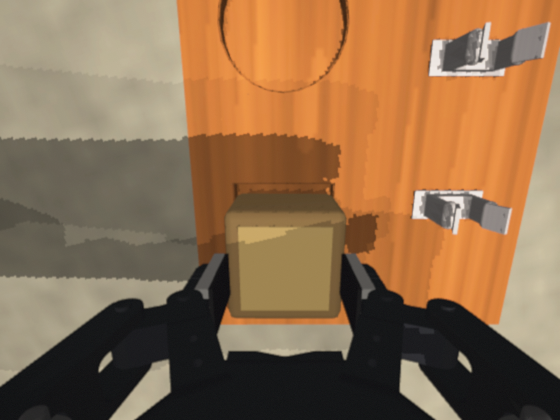

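The cheese sits over the square recess: rim corners at (236,187) and (333,187), cheese centred at about u=285. It's within 1 mm, so I'm lowering.

```bash
python3 -m handwheel '[0.001,-0.003,0.03,0,0,0,1, 0,0,0.03,0,0,0,1, 0,0,0.03,0,0,0,1, 0,0,0.03,0,0,0,1, 0,0,0.013,0,0,0,1, 0,0,0,0,0,0,1, 0,0,0,0,0,0,1, 0,0,0,0,0,0,1]'
```

```text
time_s: 7.5
position: [517.6, -280.7, 27.8]
orientation: [-2.471, -1.94, 0.0]
wrist_force: [-5.4, 3.3, 12.6]
gripper_width: 54.1
gripper_force: 66.4
```

```bash
python3 -c "
from h import *
P=cloud(wrist()); print(P[250:300:10,260:310:10,2].round(1))"
python3 -m handwheel '[0,0,0,0,0,0,-1, 0,0,0,0,0,0,-1, 0,0,0,0,0,0,-1, 0,0,0,0,0,0,-1, 0,0,-0.2,0,0,0,-1, 0,0,-0.3,0,0,0,-1, 0,0,-0.2,0,0,0,-1, 0,0,0,0,0,0,-1]'
python3 - <<'E'
from h import *
for i in range(2): c=wrist()
np.savez("w5.npz",**c); P=cloud(c)
m=np.zeros(P.shape[:2],bool); m[150:330,200:370]=1; m&=(P[...,2]>55)&(P[...,2]<66)
v,u=np.nonzero(blob(m,(285,250))); q=ray(c,np.c_[u,v],58.5)[:,:2]; print(np.median(P[v,u,2]),cv2.minAreaRect(q.astype(np.float32)))
plan((594.7,63.8,90),20)
E
```

```text
[[ 60.4  60.   60.3  60.3  61.2]
 [ 60.2  60.8  60.6  60.1  61.2]
 [ 60.2  61.4  60.5  60.9  60.4]
 [ 60.4  60.2  59.4  61.3 194. ]
 [ 60.6  59.8  59.8  60.4  60.7]]
time_s: 8.55
position: [518.9, -281.4, 134.7]
orientation: [2.469, 1.937, 0.003]
wrist_force: [0.1, 0.1, -1.0]
gripper_width: 85.9
gripper_force: 0.0
59.93447159377314 ((518.58740234375, -277.91839599609375), (57.62577819824219, 57.29758834838867), 75.75994873046875)
from [ 517.5 -280.7  132. ] yaw -13.8 step 44.4 turn 4.22
0.294,-0.006,0.035,0.000,0.000,-0.141,-1
0.294,0.016,0.035,0.000,0.000,-0.141,-1
0.292,0.037,0.035,0.000,0.000,-0.141,-1
0.288,0.059,0.035,0.000,0.000,-0.141,-1
0.283,0.080,0.035,0.000,0.000,-0.141,-1
0.277,0.100,0.035,0.000,0.000,-0.141,-1
0.268,0.121,0.035,0.000,0.000,-0.141,-1
0.259,0.140,0.035,0.000,0.000,-0.141,-1
```

Square cheese is home. Now the round one.

```bash
python3 -m handwheel '[0.294,-0.006,0.035,0,0,-0.141,-1, 0.294,0.016,0.035,0,0,-0.141,-1, 0.292,0.037,0.035,0,0,-0.141,-1, 0.288,0.059,0.035,0,0,-0.141,-1, 0.283,0.08,0.035,0,0,-0.141,-1, 0.277,0.1,0.035,0,0,-0.141,-1, 0.268,0.121,0.035,0,0,-0.141,-1, 0.259,0.14,0.035,0,0,-0.141,-1]'
python3 - <<'E'
from h import *
for i in range(4): c=wrist()
np.savez("w6.npz",**c); P=cloud(c)
uv=proj(c,(594.7,63.8,45))[0]; print(uv)
v,u=np.nonzero(blob((P[...,2]>36)&(P[...,2]<56),uv)); q=ray(c,np.c_[u,v],43)[:,:2]; print(np.median(P[v,u,2]),cv2.minAreaRect(q.astype(np.float32)),cv2.minEnclosingCircle(q.astype(np.float32)))
plan((594.9,64.4,9),20,4)
E
```

```text
time_s: 9.65
position: [594.0, 65.2, 88.7]
orientation: [-1.796, -2.576, 0.002]
wrist_force: [1.3, -0.7, 0.5]
gripper_width: 85.7
gripper_force: 0.0
[284.25320114 229.35497709]
45.88844370553126 ((595.3260498046875, 65.45126342773438), (66.04420471191406, 64.77218627929688), 79.94608306884766) ((595.5328979492188, 65.60820007324219), 33.312049865722656)
from [593.7  64.7  88.8] yaw 20.2 step 20.0 turn 0.06
-0.001,0.002,0.133,-0.001,-0.001,0.001,-1
-0.001,0.002,0.133,-0.001,-0.001,0.001,-1
-0.001,0.002,0.133,-0.001,-0.001,0.001,-1
-0.001,0.002,0.133,-0.001,-0.001,0.001,-1
```

```bash
python3 -m handwheel '[0.002,0.003,0.133,0,0,0,-1, 0.002,0.003,0.133,0,0,0,-1, 0.002,0.003,0.133,0,0,0,-1, 0.001,0.003,0.133,0,0,0,-1, 0,0,0,0,0,0,-1, 0,0,0,0,0,0,1, 0,0,0,0,0,0,1, 0,0,0,0,0,0,1]' 60
python3 -c "
from h import *
plan((547,-161.2,90),-13.7,7,1,start=((595.3,65.6,9),20))"
```

```text
time_s: 10.85
position: [596.3, 65.6, 12.1]
orientation: [1.799, 2.574, 0.001]
wrist_force: [-6.2, -0.5, 12.8]
gripper_width: 61.4
gripper_force: 61.8
from [595.3  65.6   9. ] yaw 20.0 step 35.1 turn 4.81
-0.187,-0.117,-0.077,0.000,0.000,0.160,1
-0.196,-0.101,-0.077,0.000,0.000,0.160,1
-0.204,-0.084,-0.077,0.000,0.000,0.160,1
-0.211,-0.067,-0.077,0.000,0.000,0.160,1
-0.215,-0.049,-0.077,0.000,0.000,0.160,1
-0.219,-0.031,-0.077,0.000,0.000,0.160,1
-0.221,-0.012,-0.077,0.000,0.000,0.160,1
```

```bash
python3 -m handwheel '[0,0,-0.27,0,0,0,1, 0,0,-0.27,0,0,0,1, -0.187,-0.117,0,0,0,0.16,1, -0.196,-0.101,0,0,0,0.16,1, -0.204,-0.084,0,0,0,0.16,1, -0.211,-0.067,0,0,0,0.16,1, -0.215,-0.049,0,0,0,0.16,1, -0.219,-0.031,0,0,0,0.16,1]'
python3 -m handwheel '[-0.221,-0.012,0,0,0,0.16,1, 0,0,0.1,0,0,0,1, 0,0,0.1,0,0,0,1, 0,0,0.08,0,0,0,1, 0,0,0,0,0,0,1, 0,0,0,0,0,0,1, 0,0,0,0,0,0,1, 0,0,0,0,0,0,1]'
cat > held.py <<'E'
from h import *
c=wrist(); P=cloud(c)
a=np.radians(76.3); ey=np.array([np.cos(a),np.sin(a)]); ex=np.array([ey[1],-ey[0]]); o=np.array([547,-161.2])
zt=np.median(P[250:300,265:305,2]); m=np.zeros(P.shape[:2],bool); m[190:335,215:355]=1; m&=abs(P[...,2]-zt)<3.5
v,u=np.nonzero(blob(m,(285,265))); q=ray(c,np.c_[u,v],zt)[:,:2]-o
print("top",zt)
for ax in (ex,ey): print(np.percentile(q@ax,[0,0.5,50,99.5,100]).round(1))
cv2.imwrite("pics/w7.png",c["frame"][:,:,::-1]); s=telemetry.read_state(); print(s["position"])
E
python3 held.py
```

```text
time_s: 11.85
position: [554.6, -130.6, 91.9]
orientation: [2.388, 2.041, 0.001]
wrist_force: [1.2, 0.2, -1.7]
gripper_width: 61.1
gripper_force: 65.2
time_s: 12.85
position: [548.2, -161.4, 49.9]
orientation: [2.467, 1.945, 0.001]
wrist_force: [0.2, 0.2, -0.8]
gripper_width: 61.2
gripper_force: 65.4
top 83.84749859101792
[-30.9 -29.1   1.7  32.7  34.6]
[-30.8 -29.    3.2  31.9  33.7]
[ 548.15253505 -161.48095912   49.78115275]
```

View pics/w7.png

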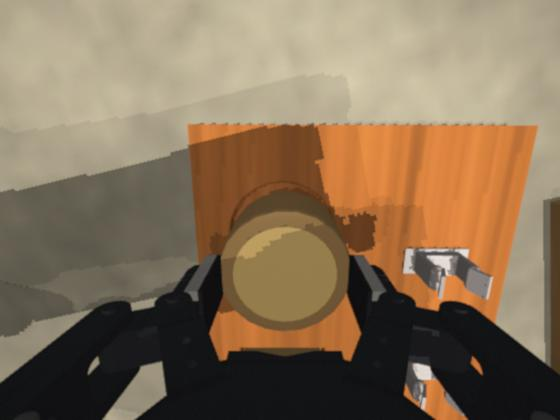

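The round cheese is held level, its top centred at about (285,270) with the rim arc at (282,190). It's about 1.7 mm off, so I'll correct that and lower.

```bash
python3 -m handwheel '[-0.009,-0.011,0,0,0,0,1, 0,0,0.035,0,0,0,1, 0,0,0.035,0,0,0,1, 0,0,0.035,0,0,0,1, 0,0,0.035,0,0,0,1, 0,0,0.024,0,0,0,1, 0,0,0,0,0,0,1, 0,0,0,0,0,0,1]'; python3 held.py
```

```text
time_s: 13.9
position: [546.0, -162.3, 26.0]
orientation: [2.467, 1.945, -0.0]
wrist_force: [-9.9, 3.6, 27.2]
gripper_width: 61.2
gripper_force: 70.6
top 60.24873483854613
[-32.8 -31.   -0.3  30.7  32.6]
[-31.9 -30.7   1.9  30.6  32. ]
[ 545.98278885 -162.26722869   26.05767393]
```

```bash
python3 -m handwheel '[0,0,0,0,0,0,-1, 0,0,0,0,0,0,-1, 0,0,0,0,0,0,-1, 0,0,0,0,0,0,-1, 0,0,-0.3,0,0,0,-1, 0,0,-0.35,0,0,0,-1, 0,0,-0.3,0,0,0,-1, 0,0,0,0,0,0,-1]'
python3 - <<'E'
from h import *
c=wrist(); P=cloud(c); 
for o in ((547,-161.2),(518.8,-277.3)):
    uv=proj(c,(*o,59))[0]; print(uv)
    v,u=np.nonzero(blob((P[...,2]>54)&(P[...,2]<66),uv)); q=ray(c,np.c_[u,v],58.5)[:,:2]; print(np.median(P[v,u,2]),cv2.minAreaRect(q.astype(np.float32)))
plan((541.1,382.2,130),-74.3,11)
E
```

```text
time_s: 14.95
position: [548.0, -162.8, 170.9]
orientation: [2.464, 1.942, 0.005]
wrist_force: [-0.6, -1.1, -0.7]
gripper_width: 85.6
gripper_force: 0.0
[281.92767207 201.68799493]
59.95307940054005 ((546.406494140625, -162.02252197265625), (64.88912200927734, 63.465396881103516), 76.4609146118164)
[281.90179676 312.72770258]
60.02025530546638 ((518.9636840820312, -276.9130859375), (58.73810577392578, 57.56466293334961), 76.26183319091797)
from [ 546.8 -162.6  168.7] yaw -13.5 step 49.7 turn 5.53
0.320,-0.081,0.023,0.000,-0.000,0.184,-1
0.311,-0.111,0.023,0.000,-0.000,0.184,-1
0.299,-0.140,0.023,0.000,-0.000,0.184,-1
0.284,-0.169,0.023,0.000,-0.000,0.184,-1
0.266,-0.195,0.023,0.000,-0.000,0.184,-1
0.246,-0.220,0.023,0.000,-0.000,0.184,-1
0.224,-0.243,0.023,0.000,-0.000,0.184,-1
0.200,-0.263,0.023,0.000,-0.000,0.184,-1
0.173,-0.281,0.023,0.000,-0.000,0.184,-1
0.146,-0.296,0.023,0.000,-0.000,0.184,-1
0.116,-0.309,0.023,0.000,-0.000,0.184,-1
```

```bash
python3 -m handwheel '[0.32,-0.081,0.023,0,0,0.184,-1, 0.311,-0.111,0.023,0,0,0.184,-1, 0.299,-0.14,0.023,0,0,0.184,-1, 0.284,-0.169,0.023,0,0,0.184,-1, 0.266,-0.195,0.023,0,0,0.184,-1, 0.246,-0.22,0.023,0,0,0.184,-1, 0.224,-0.243,0.023,0,0,0.184,-1, 0.2,-0.263,0.023,0,0,0.184,-1]'
python3 -m handwheel '[0.173,-0.281,0.023,0,0,0.184,-1, 0.146,-0.296,0.023,0,0,0.184,-1, 0.116,-0.309,0.023,0,0,0.184,-1, 0,0,0,0,0,0,-1, 0,0,0,0,0,0,-1, 0,0,0,0,0,0,-1, 0,0,0,0,0,0,-1, 0,0,0,0,0,0,-1]'
python3 - <<'E'
from h import *
c=wrist(); np.savez("w8.npz",**c); cv2.imwrite("pics/w8.png",c["frame"][:,:,::-1]); print(proj(c,[(541.1,382.2,18),(483,366,14),(599,398,14)]), telemetry.read_state()["qpos"].round(2))
E
```

```text
time_s: 16.0
position: [540.7, 235.1, 138.2]
orientation: [3.019, 0.87, -0.003]
wrist_force: [1.0, -0.2, 0.1]
gripper_width: 85.5
gripper_force: 0.0
time_s: 17.0
position: [540.1, 381.8, 129.6]
orientation: [-3.112, -0.43, -0.0]
wrist_force: [-0.3, 0.4, -0.6]
gripper_width: 85.4
gripper_force: 0.0
[[283.933618   202.78581367]
 [283.80024985 260.08190187]
 [284.4686508  136.84559999]] [-0.49  0.49 -0.3   1.69  0.17  0.98 -2.15]
```

View pics/w8.png

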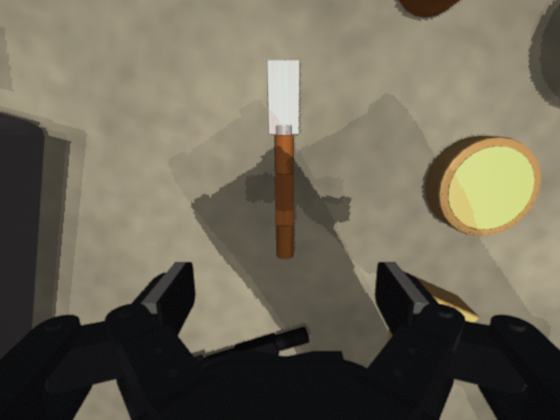

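The knife runs along u≈285, handle v 132–258 and blade towards v 60. It lines up with the prediction.

```bash
python3 - <<'E'
from h import *
c=dict(np.load("w8.npz")); h=cv2.cvtColor(c["frame"],cv2.COLOR_RGB2HSV)
m=np.zeros(h.shape[:2],bool); m[115:270,265:305]=1; m&=(h[...,1]>130)
v,u=np.nonzero(blob(m,(285,198))); r=cv2.minAreaRect(ray(c,np.c_[u,v],13)[:,:2].astype(np.float32)); print(u.min(),u.max(),v.min(),v.max(),r)
plan((r[0][0],r[0][1],3),-74.3,5)
E
```

```text
275 293 135 258 ((542.5753173828125, 382.5595703125), (120.07801818847656, 17.176593780517578), 16.178752899169922)
from [540.1 381.9 129.7] yaw -74.3 step 25.3 turn 0.01
0.003,0.000,0.169,-0.000,-0.000,0.000,-1
0.003,0.000,0.169,-0.000,-0.000,0.000,-1
0.003,0.000,0.169,-0.000,-0.000,0.000,-1
0.003,0.000,0.169,-0.000,-0.000,0.000,-1
0.003,0.000,0.169,-0.000,-0.000,0.000,-1
```

```bash
python3 -m handwheel '[0.003,0,0.168,0,0,0,-1, 0.003,0,0.168,0,0,0,-1, 0.003,0,0.168,0,0,0,-1, 0.003,0,0.168,0,0,0,-1, 0.003,0,0.168,0,0,0,-1, 0,0,0,0,0,0,-1, 0,0,0,0,0,0,1, 0,0,0,0,0,0,1]' 80
python3 -m handwheel '[0,0,0,0,0,0,1, 0,0,0,0,0,0,1, 0,0,0,0,0,0,1, 0,0,0,0,0,0,1, 0,0,-0.2,0,0,0,1, 0,0,-0.3,0,0,0,1, 0,0,-0.3,0,0,0,1, 0,0,0,0,0,0,1]'
python3 -c "
from h import *
plan((632.5,-243.8,120),-13.7,14,1)"
```

```text
time_s: 18.05
position: [542.6, 383.4, 4.8]
orientation: [-3.111, -0.431, -0.002]
wrist_force: [0.8, 0.6, 0.0]
gripper_width: 51.6
gripper_force: 0.0
time_s: 19.05
position: [543.7, 384.3, 127.4]
orientation: [-3.109, -0.43, -0.008]
wrist_force: [0.1, -0.1, -0.5]
gripper_width: -0.2
gripper_force: 0.0
from [543.7 384.3 127.4] yaw -74.2 step 45.3 turn 4.32
-0.041,0.299,0.003,0.000,-0.001,-0.144,1
-0.063,0.295,0.003,0.000,-0.001,-0.144,1
-0.085,0.290,0.003,0.000,-0.001,-0.144,1
-0.107,0.283,0.003,0.000,-0.001,-0.144,1
-0.128,0.274,0.003,0.000,-0.001,-0.144,1
-0.148,0.263,0.003,0.000,-0.001,-0.144,1
-0.167,0.251,0.003,0.000,-0.001,-0.144,1
-0.186,0.238,0.003,0.000,-0.001,-0.144,1
-0.203,0.223,0.003,0.000,-0.001,-0.144,1
-0.220,0.207,0.003,0.000,-0.001,-0.144,1
-0.235,0.190,0.003,0.000,-0.001,-0.144,1
-0.248,0.172,0.003,0.000,-0.001,-0.144,1
-0.261,0.153,0.003,0.000,-0.001,-0.144,1
-0.271,0.133,0.003,0.000,-0.001,-0.144,1
```

The grasp missed; looking at what happened.

```bash
python3 -m handwheel '[0,0,0,0,0,0,-1, 0,0,0,0,0,0,-1, 0,0,0,0,0,0,-1, 0,0,0,0,0,0,-1, 0,0,0,0,0,0,-1, 0,0,0,0,0,0,-1, 0,0,0,0,0,0,-1, 0,0,0,0,0,0,-1]'
python3 - <<'E'
from h import *
c=wrist(); np.savez("w9.npz",**c); cv2.imwrite("pics/w9.png",c["frame"][:,:,::-1])
E
```

```text
time_s: 20.05
position: [542.0, 383.0, 123.5]
orientation: [-3.112, -0.431, -0.0]
wrist_force: [0.4, 0.1, -0.3]
gripper_width: 85.3
gripper_force: 0.0
```

View pics/w9.png

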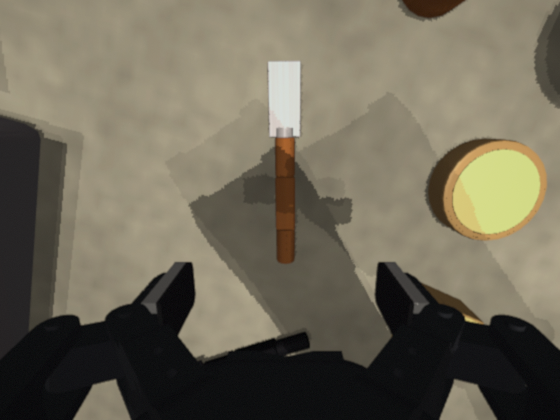

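The knife is undisturbed at the same place, so the fingers slipped off its top. I'll go lower and confirm the width before lifting.

```bash
python3 -m handwheel '[0.003,0,0.163,0,0,0,-1, 0,0,0.163,0,0,0,-1, 0,0,0.163,0,0,0,-1, 0,0,0.163,0,0,0,-1, 0,0,0.166,0,0,0,-1, 0,0,0,0,0,0,1, 0,0,0,0,0,0,1, 0,0,0,0,0,0,1]' 80
python3 -m handwheel '[0,0,0,0,0,0,1, 0,0,0,0,0,0,1, 0,0,0,0,0,0,1, 0,0,0,0,0,0,1, 0,0,0,0,0,0,1, 0,0,0,0,0,0,1, 0,0,0,0,0,0,1, 0,0,0,0,0,0,1]'
```

```text
time_s: 21.1
position: [543.0, 383.6, 2.0]
orientation: [-3.111, -0.431, -0.002]
wrist_force: [-0.0, 0.3, -0.2]
gripper_width: 32.3
gripper_force: 0.0
time_s: 22.1
position: [542.5, 383.1, 0.8]
orientation: [-3.112, -0.431, -0.0]
wrist_force: [-0.1, -0.5, 0.0]
gripper_width: 0.1
gripper_force: 0.0
```

```bash
python3 - <<'E'
from h import *
c=dict(np.load("w9.npz")); P=cloud(c); print("w9 across",P[205,265:306:4].round(0).tolist()); print("along z",P[50:280:12,285,2].round(1))
c=wrist(); np.savez("w10.npz",**c); cv2.imwrite("pics/w10.png",c["frame"][:,:,::-1]); P=cloud(c)
print(proj(c,[(542.6,382.6,9),(599,398,14),(655,414,3),(542.6,382.6,0)]))
h=cv2.cvtColor(c["frame"],cv2.COLOR_RGB2HSV)
for v in range(100,330,15): print(v,P[v,285].round(0),h[v,285])
t=viewer.camera("top"); np.savez("top1.npz",**t)
h=cv2.cvtColor(t["frame"],cv2.COLOR_RGB2HSV); d=np.abs(t["frame"].astype(int)-np.load("top0.npz")["frame"]).sum(2); print(d[160:230,140:170].mean(), t["frame"][195:215:4,156])
E
```

```text
w9 across [[533.0, 400.0, 0.0], [534.0, 396.0, 1.0], [535.0, 392.0, 1.0], [541.0, 389.0, 19.0], [542.0, 386.0, 18.0], [543.0, 382.0, 19.0], [544.0, 379.0, 19.0], [545.0, 375.0, 19.0], [541.0, 370.0, 0.0], [543.0, 366.0, 1.0], [544.0, 362.0, 0.0]]
along z [ 1.2 11.7 11.2  9.9 11.1 11.7 10.1 17.3 18.7 18.  18.7 19.  19.1 18.3
 18.6 16.2 19.  19.4  0.7  1.3]
[[284.71799402 255.52186373]
 [285.80838679 150.09528096]
 [285.52240048  23.84314778]
 [284.71148056 249.33499658]]
100 [622. 405.   9.] [ 25   7 230]
115 [615. 403.  11.] [ 30   6 230]
130 [608. 401.  16.] [ 13  16 225]
145 [601. 399.  18.] [ 11  27 197]
160 [595. 397.  18.] [ 13 183 110]
175 [588. 395.  19.] [ 13 182 108]
190 [581. 393.  19.] [ 13 182  87]
205 [573. 391.  18.] [ 13 182  87]
220 [565. 389.  18.] [ 13 178  89]
235 [558. 387.  19.] [ 13 181  89]
250 [550. 385.  20.] [ 12 169  62]
265 [554. 386.  45.] [90 17 15]
280 [554. 386.  59.] [135  32  16]
295 [549. 384.  63.] [ 0 12 21]
310 [542. 382.  61.] [150  12  22]
325 [536. 381.  62.] [15 22 23]
90.17428571428572 [[51 40 31]
 [34 31 29]
 [37 33 29]
 [30 27 24]
 [63 44 28]]
```

View pics/w10.png

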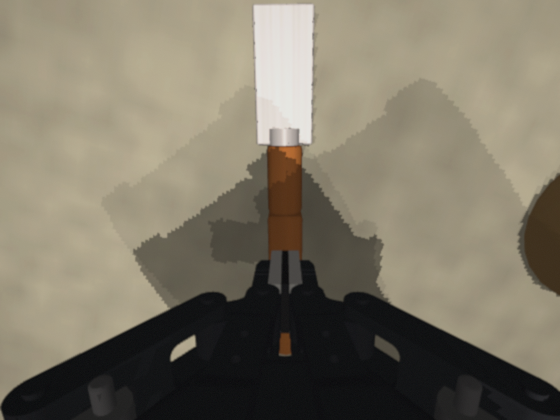

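```bash
python3 - <<'E'
from h import *
c=dict(np.load("w10.npz")); P=cloud(c); g=c["frame"].max(2)
for u in (272,277,294,299): print(u,[(v,*P[v,u].round(0).astype(int).tolist(),int(g[v,u])) for v in range(242,290,4)])
s=telemetry.read_state(); print(s["position"],s["wrist_force"],s["gripper_width"],s["orientation"])
E
```

```text
272 [(242, 552, 392, 19, 85), (246, 551, 392, 20, 84), (250, 548, 391, 19, 80), (254, 552, 392, 33, 75), (258, 552, 391, 38, 75), (262, 552, 391, 42, 74), (266, 552, 391, 46, 75), (270, 552, 391, 50, 74), (274, 552, 391, 53, 75), (278, 552, 391, 56, 73), (282, 552, 390, 61, 76), (286, 553, 390, 65, 18)]
277 [(242, 553, 390, 19, 86), (246, 551, 389, 19, 86), (250, 549, 389, 19, 80), (254, 552, 389, 33, 74), (258, 552, 389, 37, 74), (262, 553, 389, 42, 75), (266, 553, 389, 47, 75), (270, 553, 389, 50, 74), (274, 553, 389, 53, 74), (278, 553, 389, 57, 75), (282, 553, 389, 61, 75), (286, 552, 388, 61, 90)]
294 [(242, 555, 381, 19, 90), (246, 553, 381, 18, 90), (250, 551, 380, 19, 82), (254, 555, 382, 33, 75), (258, 555, 382, 38, 74), (262, 555, 382, 42, 74), (266, 554, 382, 45, 75), (270, 555, 382, 50, 75), (274, 554, 382, 53, 74), (278, 555, 382, 59, 74), (282, 555, 382, 61, 76), (286, 555, 383, 65, 63)]
299 [(242, 556, 379, 18, 85), (246, 553, 378, 18, 85), (250, 551, 377, 18, 83), (254, 549, 377, 18, 82), (258, 547, 376, 18, 79), (262, 555, 379, 41, 65), (266, 556, 380, 47, 71), (270, 555, 380, 50, 73), (274, 556, 380, 55, 75), (278, 555, 380, 57, 75), (282, 555, 380, 61, 74), (286, 556, 381, 66, 20)]
[542.46025891 383.13572961   0.78502018] [-1.1133152   1.19917798  0.06682393] -0.4246248858051732 [-3.11177726e+00 -4.31052074e-01 -8.23032881e-05]
```

The last view shows the fingers shut above the handle, tips near (285,252). The TCP offset isn't what I assumed, so I'm measuring the tip height from the depth of earlier frames.

```bash
python3 - <<'E'
from h import *
for f in ("w8.npz","w9.npz","w3.npz","w4.npz","w10.npz","w6.npz"):
    c=dict(np.load(f)); P=cloud(c); T=c["extrinsics"]@np.linalg.inv(c["tool_from_camera"]); t=(P-T[:3,3])@T[:3,:3]
    for k,sl in (("L",np.s_[225:300,130:284]),("R",np.s_[225:300,286:440])):
        q=t[sl].reshape(-1,3); h=c["frame"][sl].reshape(-1,3); h=h.max(1)
        m=(abs(q[:,0])<14)&(abs(q[:,1])<60)&(abs(q[:,1])<60)&(h<120)&(q[:,2]<14)&(q[:,2]>-60)
        if f in("w3.npz","w4.npz"): m&=abs(q[:,1])>28.5
        if m.sum()<5: print(f,k,m.sum()); continue
        i=np.argsort(q[m][:,2])[-6:]; print(f,k,"tipmax z_tool",q[m][i].round(0).tolist()[::2])
E
```

```text
w8.npz L tipmax z_tool [[-1.0, -42.0, -37.0], [-2.0, -42.0, -37.0], [2.0, -43.0, -36.0]]
w8.npz R tipmax z_tool [[5.0, 44.0, -37.0], [-1.0, 43.0, -37.0], [4.0, 43.0, -36.0]]
w9.npz L tipmax z_tool [[7.0, -42.0, -37.0], [-4.0, -43.0, -37.0], [-3.0, -43.0, -36.0]]
w9.npz R tipmax z_tool [[0.0, 43.0, -37.0], [-2.0, 43.0, -37.0], [-3.0, 43.0, -37.0]]
w3.npz L tipmax z_tool [[11.0, -29.0, -33.0], [11.0, -31.0, -32.0], [10.0, -33.0, -32.0]]
w3.npz R tipmax z_tool [[12.0, 29.0, -30.0], [13.0, 29.0, -30.0], [10.0, 29.0, -29.0]]
w4.npz L tipmax z_tool [[10.0, -33.0, -32.0], [10.0, -31.0, -32.0], [10.0, -31.0, -31.0]]
w4.npz R tipmax z_tool [[13.0, 29.0, -29.0], [11.0, 29.0, -29.0], [14.0, 30.0, -28.0]]
w10.npz L tipmax z_tool [[-2.0, -44.0, 2.0], [-13.0, -47.0, 2.0], [-4.0, -40.0, 2.0]]
w10.npz R tipmax z_tool [[8.0, 38.0, 2.0], [-13.0, 32.0, 2.0], [9.0, 31.0, 2.0]]
w6.npz L tipmax z_tool [[-2.0, -42.0, -37.0], [-3.0, -42.0, -37.0], [-4.0, -43.0, -36.0]]
w6.npz R tipmax z_tool [[-2.0, 43.0, -37.0], [3.0, 43.0, -37.0], [-4.0, 43.0, -36.0]]
```

Open tips sit about 36 mm behind the reported TCP, and shut tips about 29 mm behind. The knife grasp therefore needs a reported TCP z near −24.

```bash
python3 -m handwheel '[0,0,0,0,0,0,-1, 0,0,0,0,0,0,-1, 0,0,0,0,0,0,-1, 0,0,0,0,0,0,-1, 0,0,0.055,0,0,0,-1, 0,0,0.055,0,0,0,-1, 0,0,0.055,0,0,0,-1, 0,0,0,0,0,0,-1]' 80
python3 -m handwheel '[0,0,0,0,0,0,1, 0,0,0,0,0,0,1, 0,0,0,0,0,0,1, 0,0,0,0,0,0,1, 0,0,0,0,0,0,1, 0,0,0,0,0,0,1, 0,0,0,0,0,0,1, 0,0,0,0,0,0,1]'
```

```text
time_s: 23.2
position: [541.9, 382.8, -25.1]
orientation: [3.111, 0.431, -0.002]
wrist_force: [-0.2, 0.1, 1.1]
gripper_width: 85.6
gripper_force: 0.0
time_s: 24.2
position: [543.4, 383.8, -22.4]
orientation: [-3.111, -0.431, -0.003]
wrist_force: [-0.7, -1.1, 14.8]
gripper_width: 16.0
gripper_force: 83.0
```

```bash
python3 -m handwheel '[0,0,-0.1,0,0,0,1, 0,0,-0.2,0,0,0,1, 0,0,-0.3,0,0,0,1, 0,0,-0.25,0,0,0,1, 0,0,0,0,0,0,1, 0,0,0,0,0,0,1, 0,0,0,0,0,0,1, 0,0,0,0,0,0,1]'
python3 - <<'E'
from h import *
c=wrist(); P=cloud(c); h=cv2.cvtColor(c["frame"],cv2.COLOR_RGB2HSV); np.savez("w11.npz",**c)
print([P[v,285].round(0).tolist()+h[v,285].tolist() for v in range(40,300,20)])
plan((632.5,-243.8,110),-13.7,16,1)
E
```

```text
time_s: 25.2
position: [542.0, 382.8, 102.6]
orientation: [3.111, 0.431, -0.002]
wrist_force: [-0.1, -0.2, -1.2]
gripper_width: 16.4
gripper_force: 78.3
[[641.0, 410.0, 135.0, 15, 14, 225], [634.0, 408.0, 134.0, 18, 11, 226], [627.0, 406.0, 135.0, 17, 10, 227], [619.0, 404.0, 136.0, 15, 9, 228], [612.0, 402.0, 136.0, 14, 17, 221], [604.0, 400.0, 141.0, 15, 16, 224], [597.0, 398.0, 144.0, 13, 183, 110], [589.0, 395.0, 144.0, 13, 182, 101], [580.0, 393.0, 143.0, 13, 183, 85], [572.0, 391.0, 143.0, 13, 184, 86], [563.0, 388.0, 144.0, 13, 185, 87], [554.0, 386.0, 144.0, 13, 177, 88], [545.0, 383.0, 144.0, 12, 177, 88]]
from [542.1 382.9 102.7] yaw -74.2 step 39.6 turn 3.78
-0.035,0.262,-0.003,-0.000,0.000,-0.126,1
-0.052,0.259,-0.003,-0.000,0.000,-0.126,1
-0.069,0.255,-0.003,-0.000,0.000,-0.126,1
-0.086,0.250,-0.003,-0.000,0.000,-0.126,1
-0.102,0.243,-0.003,-0.000,0.000,-0.126,1
-0.118,0.236,-0.003,-0.000,0.000,-0.126,1
-0.133,0.228,-0.003,-0.000,0.000,-0.126,1
-0.148,0.219,-0.003,-0.000,0.000,-0.126,1
-0.162,0.208,-0.003,-0.000,0.000,-0.126,1
-0.175,0.197,-0.003,-0.000,0.000,-0.126,1
-0.188,0.185,-0.003,-0.000,0.000,-0.126,1
-0.200,0.172,-0.003,-0.000,0.000,-0.126,1
-0.211,0.159,-0.003,-0.000,0.000,-0.126,1
-0.221,0.145,-0.003,-0.000,0.000,-0.126,1
-0.230,0.130,-0.003,-0.000,0.000,-0.126,1
-0.238,0.114,-0.003,-0.000,0.000,-0.126,1
```

```bash
python3 -m handwheel '[-0.035,0.262,-0.003,0,0,-0.126,1, -0.052,0.259,-0.003,0,0,-0.126,1, -0.069,0.255,-0.003,0,0,-0.126,1, -0.086,0.25,-0.003,0,0,-0.126,1, -0.102,0.243,-0.003,0,0,-0.126,1, -0.118,0.236,-0.003,0,0,-0.126,1, -0.133,0.228,-0.003,0,0,-0.126,1, -0.148,0.219,-0.003,0,0,-0.126,1]'
python3 -m handwheel '[-0.162,0.208,-0.003,0,0,-0.126,1, -0.175,0.197,-0.003,0,0,-0.126,1, -0.188,0.185,-0.003,0,0,-0.126,1, -0.2,0.172,-0.003,0,0,-0.126,1, -0.211,0.159,-0.003,0,0,-0.126,1, -0.221,0.145,-0.003,0,0,-0.126,1, -0.23,0.13,-0.003,0,0,-0.126,1, -0.238,0.114,-0.003,0,0,-0.126,1]'
python3 -m handwheel '[0,0,0.1,0,0,0,1, 0,0,0.1,0,0,0,1, 0,0,0,0,0,0,1, 0,0,0,0,0,0,1, 0,0,0,0,0,0,1, 0,0,0,0,0,0,1, 0,0,0,0,0,0,1, 0,0,0,0,0,0,1]'
cat > kn.py <<'E'
from h import *
c=wrist(); np.savez("kn.npz",**c); P=cloud(c); s=telemetry.read_state(); print(s["position"].round(1))
a=np.radians(76.3); ey=np.array([np.cos(a),np.sin(a)]); ex=np.array([ey[1],-ey[0]]); o=np.array([632.5,-243.8])
Q=P.copy(); Q[...,0]=(P[...,:2]-o)@ex; Q[...,1]=(P[...,:2]-o)@ey   # seat frame
h=cv2.cvtColor(c["frame"],cv2.COLOR_RGB2HSV); zc=s["position"][2]+31.3
m=(h[...,1]>90)&(abs(Q[...,2]-zc-6)<9)&(abs(Q[...,0])<16)&(Q[...,1]>-70)&(Q[...,1]<70)
v,u=np.nonzero(m); q=Q[m]; print("handle n",m.sum(),"top z",np.percentile(q[:,2],90).round(1),"x",np.percentile(q[:,0],[2,50,98]).round(1),"y",np.percentile(q[:,1],[0.5,99.5]).round(1))
if m.sum()>20:
    for lo,hi in ((14,28),(28,42),(42,56)):
        k=q[(q[:,1]>lo)&(q[:,1]<hi)]; print(lo,len(k),(np.percentile(k[:,0],[3,97]).mean().round(2) if len(k) else None),k[:,2].max().round(1) if len(k) else None)
# clip jaws: steel pixels
for y0 in (42,-42):
    m=(abs(Q[...,1]-y0)<10)&(abs(Q[...,0])<20)&(Q[...,2]>50)&(Q[...,2]<68)&(h[...,1]<90); k=Q[m]
    print("clip",y0,m.sum(),(np.percentile(k[:,0],[1,50,99]).round(1),np.percentile(k[:,1],[1,99]).round(1)) if m.sum() else "")
E
python3 kn.py
```

```text
time_s: 26.25
position: [587.4, 68.1, 106.9]
orientation: [-2.89, -1.231, 0.001]
wrist_force: [0.9, 0.4, -0.8]
gripper_width: 16.3
gripper_force: 78.3
time_s: 27.25
position: [632.1, -245.4, 110.3]
orientation: [-2.469, -1.942, 0.0]
wrist_force: [0.2, -0.1, -0.9]
gripper_width: 16.4
gripper_force: 78.3
time_s: 28.25
position: [632.2, -244.1, 80.8]
orientation: [2.471, 1.939, 0.0]
wrist_force: [-0.4, 0.4, -0.9]
gripper_width: 16.4
gripper_force: 78.3
[ 632.2 -244.2   80.7]
handle n 7727 top z 122.3 x [-8.   0.2  8.7] y [-40.3  58.6]
14 1230 0.33 123.4
28 1224 0.39 123.4
42 1326 0.47 123.4
clip 42 146 (array([-13.4,  13. ,  14.7]), array([35.6, 49.4]))
clip -42 0
```

Handle is aligned with the clips (0.35 mm off, no skew). Lowering to just above the jaws, then pressing.

```bash
python3 -m handwheel '[0,0,0.1,0,0,0,1, 0,0,0.1,0,0,0,1, 0,0,0.1,0,0,0,1, 0,0,0.03,0,0,0,1, 0,0,0,0,0,0,1, 0,0,0,0,0,0,1, 0,0,0,0,0,0,1, 0,0,0,0,0,0,1]' 100
python3 kn.py
```

```text
time_s: 29.3
position: [632.4, -244.2, 31.5]
orientation: [2.471, 1.939, 0.0]
wrist_force: [-0.3, 0.5, -1.1]
gripper_width: 15.5
gripper_force: 102.6
[ 632.3 -244.2   31.5]
handle n 7637 top z 73.0 x [-7.8  0.4  8.8] y [-40.7  58.6]
14 1230 0.41 74.2
28 1223 0.32 74.0
42 1321 0.6 74.1
clip 42 798 (array([-13.6,   9.3,  14.7]), array([35.7, 50.3]))
clip -42 314 (array([-12.4,  -8.5,  13.3]), array([-47.7, -34.2]))
```

```bash
python3 -m handwheel '[0,0,0.03,0,0,0,1, 0,0,0.03,0,0,0,1, 0,0,0.02,0,0,0,1, 0,0,0.02,0,0,0,1, 0,0,0.02,0,0,0,1, 0,0,0.015,0,0,0,1, 0,0,0,0,0,0,1, 0,0,0,0,0,0,1]'
python3 kn.py
```

```text
time_s: 30.35
position: [632.3, -244.1, 11.6]
orientation: [2.471, 1.939, -0.0]
wrist_force: [-3.5, 1.2, 10.5]
gripper_width: 15.9
gripper_force: 104.4
[ 632.2 -244.1   11.5]
handle n 7386 top z 53.0 x [-7.8  0.3  8.4] y [-39.8  58.6]
14 1233 0.28 54.2
28 1115 0.44 57.4
42 1227 0.3 54.3
clip 42 1509 (array([-13.5,  -6.4,  14.6]), array([35.7, 50.1]))
clip -42 203 (array([-11.6,  -6.7,  12.4]), array([-37.7, -33.1]))
```

Handle top reads 52–53 mm, which is home. Release and verify.

```bash
python3 -m handwheel '[0,0,0.008,0,0,0,1, 0,0,0,0,0,0,1, 0,0,0,0,0,0,-0.3, 0,0,0,0,0,0,-0.3, 0,0,0,0,0,0,-0.3, 0,0,-0.15,0,0,0,-0.3, 0,0,-0.3,0,0,0,-0.3, 0,0,-0.3,0,0,0,-0.3]'
python3 -m handwheel '[0,0,-0.1,0,0,0,-0.3, 0,0,0,0,0,0,-0.3, 0,0,0,0,0,0,-0.3, 0,0,0,0,0,0,-0.3, 0,0,0,0,0,0,-0.3, 0,0,0,0,0,0,-0.3, 0,0,0,0,0,0,-0.3, 0,0,0,0,0,0,-0.3]'
sed -i 's/^h=cv2.*$/h=cv2.cvtColor(c["frame"],cv2.COLOR_RGB2HSV); zc=43/' kn.py; python3 kn.py
python3 - <<'E'
from h import *
c=dict(np.load("kn.npz")); P=cloud(c)
c=viewer.camera("top"); P=cloud(c); A=cloud(dict(np.load("top0.npz")))
for n,uv,lo,hi,z in (("round",(357,210),50,68,59),("square",(402,222),50,68,59),("big",(219,186),20,45,32),("wedge",(216,242),30,55,40),("jar",(290,138),40,100,85),("bowl",(240,134),15,60,45)):
    v,u=np.nonzero(blob((P[...,2]>lo)&(P[...,2]<hi),uv)); r=cv2.minAreaRect(ray(c,np.c_[u,v],z)[:,:2].astype(np.float32)); print(n,np.round(r[0],1),np.round(r[1],1),np.median(P[v,u,2]).round(1))
E
```

```text
time_s: 31.4
position: [632.3, -244.0, 124.9]
orientation: [2.471, 1.94, 0.001]
wrist_force: [-0.2, -0.2, -0.2]
gripper_width: 55.5
gripper_force: 0.0
time_s: 32.4
position: [632.2, -244.1, 137.2]
orientation: [-2.471, -1.94, -0.0]
wrist_force: [-0.3, -0.1, 0.5]
gripper_width: 55.6
gripper_force: 0.0
[ 632.2 -244.1  137.3]
handle n 2612 top z 53.2 x [-7.8  0.7  9.1] y [-60.   58.3]
14 358 0.63 54.9
28 319 0.69 54.3
42 334 0.28 54.3
clip 42 346 (array([-13.5,  -6.7,  14. ]), array([35.6, 49.7]))
clip -42 315 (array([-13.6,   7.8,  14.8]), array([-48.2, -33.9]))
round [ 545.6 -161.7] [62.9 65.5] 59.6
square [ 518.3 -277.2] [59.4 58. ] 59.6
big [604.8 210.5] [86.6 88.7] 32.8
wedge [446.5 212.1] [68.1 96.2] 40.8
jar [724.1  24.1] [65.7 59.5] 84.5
bowl [746.5 159.1] [106.5 107.3] 31.2
```

Both cheeses are on their recess floors, the knife is home and still, and the bystanders haven't moved.

```bash
python3 -c "
from workcell import sign_off; print(sign_off())"
```

```text
the job is handed in; nothing more can be done
None
```

The board is made up and handed in: both cheeses are down in their recesses, the knife is snapped into its clips, and the big cheese, wedge, jar and bowl measured unmoved (the mill was not re-measured); it took about 32 of the 72 s, with no verdict returned at hand-in.

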